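Stand a guide vane on the scanning turntable

ROBOT

A 6-joint arm with a two-finger parallel gripper is mounted at the origin on the work surface. World frame = base frame: x ahead of the robot, y to its left, z up, the work surface at z = 0. Lengths are in mm, angles in rad, forces in N, time in s.
With the tool pointing down it reaches from about 225 to 875 mm from the base axis. Payload 3.4 kg.
Tool frame: the origin (TCP) lies at the very end of the fingers, on their centre line; the grasp point (between the pads) lies 19 mm behind it; z points along the fingers, y is the line along which they close (so a half turn about z gives the same grasp; the last joint's range is limited). The gripper opens to 85 mm and grips with 20 to 120 N. Pads are 22 mm wide; open, the fingers measure 114 mm over their backs; the gripper's body (76 mm by 85 mm) begins 54 mm behind the grasp point. The pads swing forward as they close: fully open they stand 13 mm farther back than shut.
Start: joints at [-1.345, 0.276, 1.505, -0, 1.361, -0.121], TCP at [195.438, -540.805, 205.128] pointing down, gripper open.
Joint ranges: [-2.89, 2.89], [-0.75, 2.08], [0.22, 2.7], [-1.18, 4.32], [0.11, 2.71], [-2.7, 2.7]. Speed limits (rad/s): [2.57, 2.57, 3.14, 3.14, 3.14, 3.14].

INTERFACE

Orientations are given as a 3x3 rotation matrix whose columns are the frame's x, y, z axes.
In Python, from cell import bot, capture gives the robot as it stands. The module is installed in compiled form; this text tells all that it offers.
- The arm moves only by the tool carry_out, never from a script. Its argument "moves" is a list that holds one entry, the list of rows, each a list of 6 numbers: the shift along the tool's x, y, z in units of 30 mm (1.0 is 30 mm), then the turn, a rotation vector about the tool's x, y, z in units of 5 degrees (1.0 is 5 degrees). A call has 1 to 5 rows; each row is the pose to reach, as a shift and turn from the pose commanded when the call began, along the tool's axes at that moment; what a row does not reach only later rows make up. A row lasts 1/10 s, in which the tool goes at most 50 mm and 8.59 degrees, less where a joint would pass 70% of its speed; a pose out of reach is approached as far as the arm can. A call with a gripper value outside its range is refused whole. "claw" is the opening, from -1 (shut) to 1 (fully open), so that 0 is half open, set as the call begins (left out, the last holds). The fingers move at their own pace and stop on an object; "newtons" is the grip in N (left out, the last holds). Time passes only in rows, so rows that repeat a pose let the fingers close. It gives the time, the measured TCP pose, the force, the opening and the grip force at its end, in the units of the state.
- bot.get_state(): the state, without advancing time (a new reading comes with each control period).
- capture(name): name is "scene" or "side" or "wrist"; returns a dict with "pixels" (400x640x3 uint8, blue, green, red), "range_z" (400x640 float32, mm along the optical axis (not along the pixel's ray), 0 where there is no reading), "fx", "fy", "cx", "cy" (pixels), "k1" (the pictures are not rectified: a ray, as slopes to the right and down, at radius r is drawn at 1 + k1 r^2 times it, then the intrinsics apply), "pose" (4x4, takes a point from camera to world coordinates); the wrist camera has in their place "tool_from_camera" (4x4, takes a point from camera to tool coordinates, whose origin is the TCP and whose axes are the flange's). Camera axes: x right, y up, looking along -z (the intrinsics and any distortion apply to the point x, -y, -z); pixel columns grow to the right and rows downward; lengths in mm; the calibration is good to about 2 mm. A picture is of the moment at which its call begins: read the wrist's pose just before it.
- bot.finish_job(): hands the job in; it is judged then, once.
The state is a dict: "clock": time; "joint_positions": joint angles; "qd": joint speeds; "joint_efforts": joint torques, N m; "position": TCP position; "orientation": TCP orientation; "wrist_force": force on the tool from outside, world axes, zero at the start; "wrist_torque": the same for the moment, N m; "width": finger opening in mm; "grasp_force": force on a finger pad.
Only numpy, scipy, OpenCV 4.12 (cv2) and the standard library are available. Lean on these libraries where they do the work, as an engineer would, in place of code of your own. Each camera call takes 0.05 s, during which the arm holds its last target. There are 200 camera calls.

TASK

Get the red guide vane ready for 3D scanning: pull the cubby's bifold door by the steel pull post on its top edge until both panels are folded nearly flat together at the left jamb, then draw the red vane out of its sloping cradle. Stand it upright in the slot of the turntable's holder, centred along the slot, lowering it right home before you let go, and leave the door open and the grey vane, scanner, mug and impeller where they are.

Things in the scene. Friction and masses are not known exactly. Their poses are not given: they have to be found in the camera images.
- vane_red: Red guide vane, to be stood up. Plate 10 mm thick (x), 110 tall (z), 100 wide (y) for the lower 75, 76 above; about 0.14 kg; faces alike, white dots. Origin: centre of its foot edge. It starts in one of the two cradles, its top leaning 30 degrees to the cubby's front, up to 12 mm off centre sideways.
- vane_grey: Grey guide vane, stays in the other cradle. Plate 10 mm thick (x), 110 tall (z), 100 wide (y) for the lower 75, 76 above; about 0.14 kg; faces alike, white dots. Origin: centre of its foot edge. 
- cubby: Open-topped grey box, fixed, 290 x 290 mm. Origin: centre of its underside; x to its back, y to its left, z up; the door is at -x. Side walls 118 mm high, back wall 58 mm; two 16 mm square jamb posts 158 mm high at x -135, y +-142 mm.
- cradle_front (a point): Where a vane's foot rests in the front black cradle, 22 mm above the table. It is 80 mm wide and leans 30 degrees to the front: a 5 mm plate under the vane (front side) reaches 50 mm up it, a lip on the back side 12 mm; the upper 60 mm of a vane is free on both faces and it slides out along its own z.
- cradle_rear (a point): The same in the rear cradle, 140 mm further back, same height and lean.
- door (a joint): Bifold door's fold angle, rad: 0 shut, 1.48 fully folded. Two upright white panels, each 130 mm long, 12 thick, tops 160 mm above the table. The first hinges at the left jamb, the second on the first; their shared edge swings out to the front by 130 mm x sin(angle), the second's free edge runs straight along the track to the jamb. Moves easily, stays put.
- pull (a point): Centre of the top end of the steel pull post: upright, round, 14 mm diameter, 55 mm tall, on the second panel's top edge at its free edge; its top is 215 mm above the table. It runs in a straight line towards the jamb's hinge axis, horizontally 260 mm x cos(fold angle) from it, while the panel turns under it.
- jamb (a point): Point on the first panel's upright hinge axis at the left jamb, 160 mm above the table.
- turntable: Black round turntable, fixed, 180 mm diameter, 25 high, with an aluminium slot holder across it, 48 mm over its two jaws. Origin: centre of its underside; y along the slot, x across, z up. Slot open at both ends, 80 mm long, 12.4 wide, centred; floor 30 mm, jaw tops 60 mm above the table, the top 6 mm flared at 45 degrees. A vane standing home has its foot at 30 mm.
- scanner: Black handheld scanner lying on the table, about 100 x 115 mm, 45 mm high, bystander. Origin: centre of the head's underside.
- mug: Blue mug, 76 mm diameter, 90 mm high, handle at its +y, bystander. Origin: centre of its underside.
- impeller: Brass impeller, about 116 mm diameter, 60 mm high, bystander. Origin: centre of its underside.

How it is judged:
By the outcome, as a careful person would: the job done as asked, in the order asked, and still so for the second after the job is handed in, with the robot touching nothing.
It also fails if it takes over 56 s, if anything falls off the work surface, if the arm or the gripper's body presses on something with over 40 N, if the wrist force passes 120 N, or if a joint passes its speed limit or range.

## Working session

There is one attempt and no reset: what is moved stays moved. The work goes in short steps, Python scripts to look and compute and a tool call to move; the robot and the scene stay as the last step left them, time stands still between calls to the robot, and variables do not carry over. Pictures are saved under pics/ and viewed, at most 10 in all, crops included, and the job is handed in when it is done.

Besides the shell and the picture viewer there is one more tool, called after "Request:" as name(argument=value, ...) on one line, values as JSON. carry_out: Moves the arm, as the interface text tells. Its arguments: {"type":"object","properties":{"moves":{"type":"array","items":{"type":"array","items":{"type":"array","items":{"type":"number"}}}},"claw":{"type":"number"},"newtons":{"type":"number"}},"required":["moves"]}

```bash
mkdir -p pics; cat > h.py <<'E'
import numpy as np, cv2
from cell import bot, capture
def cam(name):
    s=bot.get_state(); c=capture(name)
    if name=='wrist':
        T=np.eye(4);T[:3,:3]=np.array(s['orientation']);T[:3,3]=s['position'];c['pose']=T@np.array(c['tool_from_camera'])
    c['pose']=np.array(c['pose']);return c
def rays(c,uv):
    uv=np.asarray(uv,float).reshape(-1,2);d=np.stack([(uv[:,0]-c['cx'])/c['fx'],(uv[:,1]-c['cy'])/c['fy']],1)
    s=d.copy()
    for _ in range(8): s=d/(1+c['k1']*(s**2).sum(1,keepdims=True))
    return np.c_[s[:,0],-s[:,1],-np.ones(len(s))]
def plane(c,uv,z):
    r=rays(c,uv)@c['pose'][:3,:3].T;o=c['pose'][:3,3];return o+r*((z-o[2])/r[:,2])[:,None]
def cloud(c):
    v,u=np.mgrid[0:400,0:640];uv=np.c_[u.ravel(),v.ravel()]
    p=(rays(c,uv)*c['range_z'].reshape(-1,1))@c['pose'][:3,:3].T+c['pose'][:3,3]
    p[c['range_z'].ravel()==0]=np.nan;return p.reshape(400,640,3)
E
python3 - <<'E'
from h import *
for n in('scene','side'):
    c=cam(n);cv2.imwrite(f'pics/{n}0.png',c['pixels']);np.savez(f'{n}0.npz',**c);print(n,c['pose'].round(2).tolist(),c['fx'],c['k1'])
s=bot.get_state();print(s)
E
```

```text
scene [[-0.19, -0.51, 0.84, 1532.71], [0.98, -0.1, 0.16, 170.28], [-0.0, 0.85, 0.52, 727.41], [0.0, 0.0, 0.0, 1.0]] 509.5780016659215 -0.10499898170290742
side [[-0.92, 0.22, -0.32, 298.51], [-0.39, -0.53, 0.75, 662.06], [-0.0, 0.82, 0.57, 664.98], [0.0, 0.0, 0.0, 1.0]] 428.18571826139004 -0.04236205492978703
{'clock': 0.1, 'joint_positions': array([-1.34502224e+00,  2.76495934e-01,  1.50599754e+00,  1.61014127e-05,
        1.36068881e+00, -1.21058517e-01]), 'qd': array([ 1.61623262e-03, -1.06226581e-03, -2.01403398e-03, -3.10896845e-05,
       -3.38978584e-04,  1.05556406e-03]), 'joint_efforts': array([ 2.42426075e-03, -4.17699230e+01, -2.46403939e+01, -1.08785190e-05,
        5.69731928e-03, -2.12164912e-05]), 'position': array([ 195.30952578, -540.27591345,  204.35024961]), 'orientation': array([[ 9.40455274e-01,  3.39917286e-01, -3.40507804e-04],
       [ 3.39917393e-01, -9.40454015e-01,  1.55281009e-03],
       [ 2.07595059e-04, -1.57609296e-03, -9.99998736e-01]]), 'wrist_force': array([-0.02140901,  0.91175048,  0.44956919]), 'wrist_torque': array([-0.04655143,  0.00648122, -0.02767893]), 'grasp_force': 0.0, 'width': 85.35804590154362}
```

View pics/scene0.png

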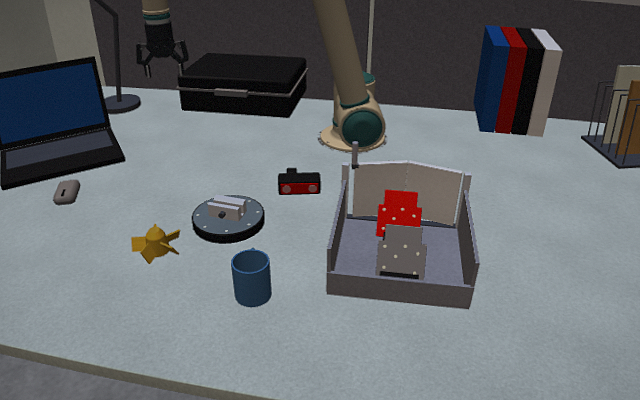

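View pics/side0.png

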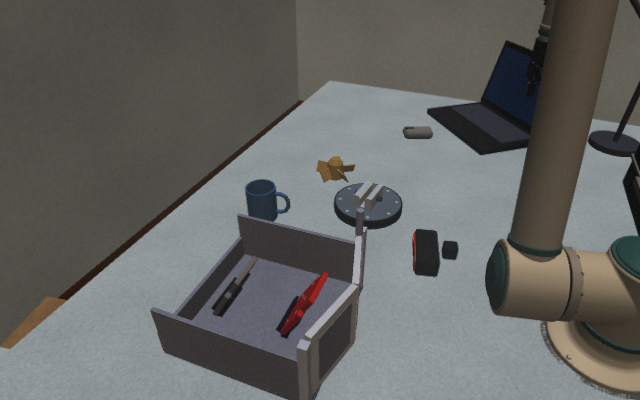

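The scene view shows the door partly folded, with the pull post at (355,150), the left jamb at (468,175) and the red vane in the front cradle at (400,213). The grey vane is at (403,250), the turntable at (228,217) and the scanner at (300,183). In the side view the post is at (361,215) and the red vane at (308,300).

```bash
cat > m.py <<'E'
from h import *
def ld(n):
    return {k:(v if v.ndim else float(v)) for k,v in np.load(n).items()}
C={n:ld(n+'0.npz') for n in('scene','side')}
for n,c in C.items():
    P=cloud(c);px=c['pixels'].astype(int);b,g,r=px[...,0],px[...,1],px[...,2]
    print('==',n)
    box=(P[...,0]>200)&(P[...,0]<900)&(abs(P[...,1])<450)
    # pull: points high
    hi=box&(P[...,2]>170)&(P[...,2]<225)
    k,l,st,ce=cv2.connectedComponentsWithStats(hi.astype(np.uint8))
    for i in range(1,k):
        if st[i,4]>15:q=P[l==i];print('hi',st[i],q.mean(0).round(1),np.percentile(q,98,axis=0).round(1))
    m=(r>120)&(g<70)&(b<70)
    k,l,st,ce=cv2.connectedComponentsWithStats(m.astype(np.uint8))
    for i in range(1,k):
        if st[i,4]>100:
            q=P[l==i];q=q[~np.isnan(q[:,0])];ctr=np.median(q,0)
            u,s,vt=np.linalg.svd(q-q.mean(0),full_matrices=False);print('red',st[i],ctr.round(1),vt.round(3).tolist(),q.min(0).round(),q.max(0).round())
    # door/walls by height
    for a,bb in((150,164),(112,122)):
        w=box&(P[...,2]>a)&(P[...,2]<bb);q=P[w];print(a,len(q),q.min(0).round(),q.max(0).round())
        rc=cv2.minAreaRect(q[:,:2].astype(np.float32));print(cv2.boxPoints(rc).round().tolist(),rc)
    # turntable jaws z 56..64
    w=box&(P[...,2]>56)&(P[...,2]<64)&(r>110)&(abs(r-b)<40)&(P[...,1]<0)
    k,l,st,ce=cv2.connectedComponentsWithStats(w.astype(np.uint8))
    for i in range(1,k):
        if st[i,4]>10:q=P[l==i];print('jaw',st[i],q.mean(0).round(1),cv2.minAreaRect(q[:,:2].astype(np.float32)))
    w=box&(P[...,2]>18)&(P[...,2]<30)&(r<80)
    k,l,st,ce=cv2.connectedComponentsWithStats(w.astype(np.uint8))
    for i in range(1,k):
        if st[i,4]>200:q=P[l==i];print('tt',st[i],q.mean(0).round(1),cv2.minEnclosingCircle(q[:,:2].astype(np.float32)))
E
python3 m.py
```

```text
== scene
hi [339  95  44  25 698] [222.4  37.4 193.9] [238.7  95.5 223.2]
hi [352 141   7  20 117] [481.6  61.  195.3] [486.4  67.2 216.5]
red [ 376  189   46   47 1378] [535.5 173.   80.8] [[-0.317, 0.806, 0.501], [-0.416, -0.592, 0.69], [0.853, 0.011, 0.522]] [450. 124.   6.] [659. 225. 121.]
150 1021 [202. -20. 150.] [489. 331. 164.]
[[195.0, 325.0], [202.0, -20.0], [490.0, -13.0], [483.0, 331.0]] ((342.40423583984375, 155.61117553710938), (288.0437316894531, 344.3440856933594), 1.2621668577194214)
112 1515 [207.  -9. 112.] [757. 334. 122.]
[[187.0, 301.0], [219.0, -10.0], [779.0, 46.0], [747.0, 358.0]] ((483.09619140625, 173.84555053710938), (562.7095947265625, 313.1802673339844), 5.781808376312256)
jaw [214 194  32  11 164] [ 533.6 -238.1   59.7] ((532.501708984375, -239.12803649902344), (82.33717346191406, 24.8287353515625), 83.5085220336914)
jaw [208 202  31   8  99] [ 566.2 -242.1   60.7] ((566.2885131835938, -241.34246826171875), (80.71089172363281, 15.341218948364258), 84.35334014892578)
tt [192 197  72  41 418] [ 589.9 -224.3   23.9] ((550.3161010742188, -239.3932495117187
[... 874 characters left out ...]
6 -240.2   58.5] ((565.3110961914062, -241.14085388183594), (81.49681091308594, 17.48287010192871), 84.18487548828125)
jaw [367 184  16  16  92] [ 532.3 -237.3   58.6] ((532.482177734375, -236.32046508789062), (78.99232482910156, 14.995935440063477), 85.30369567871094)
tt [334 186  23  36 447] [ 598.9 -201.7   24.4] ((590.4425048828125, -219.40267944335938), 78.16974639892578)
tt [363 189  39  35 655] [ 499.  -220.1   24.3] ((518.429931640625, -233.64820861816406), 84.40978240966797)
tt [186 246 166  73 727] [670.4  96.7  24.1] ((620.4602661132812, 155.90538024902344), 168.87376403808594)
tt [161 342 139  58 491] [606.2 331.   24. ] ((615.0895385742188, 333.5799255371094), 136.2413330078125)
```

```bash
cat > go.py <<'E'
from h import *
from scipy.spatial.transform import Rotation as Ro
def frame(x,z):
    z=np.array(z,float)/np.linalg.norm(z);x=np.array(x,float);x-=z*(x@z);x/=np.linalg.norm(x);return np.c_[x,np.cross(z,x),z]
def go(p,R):
    s=bot.get_state();A=np.array(s['orientation']);d=A.T@(np.array(p)-s['position'])
    w=Ro.from_matrix(A.T@R).as_rotvec(degrees=True)
    print('units',(d/30).round(2).tolist(),(w/5).round(2).tolist(),'rows',round(max(np.linalg.norm(d)/50,np.linalg.norm(w)/8.59),1),'clock',s['clock'])
E
python3 - <<'E'
from go import *
go([477,60,275],frame([1,.03,0],[0,0,-1]))
E
```

```text
units [15.63, -15.63, -2.33] [-0.02, 0.0, 3.63] rows 13.3 clock 0.1
```

Request:
carry_out(moves=[[[15.63,-15.63,-2.33,0,0,3.63],[15.63,-15.63,-2.33,0,0,3.63],[15.63,-15.63,-2.33,0,0,3.63],[15.63,-15.63,-2.33,0,0,3.63],[15.63,-15.63,-2.33,0,0,3.63]]], claw=0.1)

```text
clock: 0.6
position: [301.3, -313.7, 231.1]
orientation: [[1.0, 0.029, -0.0], [0.029, -1.0, 0.001], [-0.0, -0.001, -1.0]]
wrist_force: [1.1, -0.6, -0.8]
width: 47.2
grasp_force: 0.0
```

```bash
python3 - <<'E'
from go import *
go([477,60,275],frame([1,.03,0],[0,0,-1]))
E
```

```text
units [6.22, -12.28, -1.45] [-0.01, 0.0, -0.01] rows 8.3 clock 0.6
```

Request:
carry_out(moves=[[[6.22,-12.28,-1.45,0,0,0],[6.22,-12.28,-1.45,0,0,0],[6.22,-12.28,-1.45,0,0,0],[6.22,-12.28,-1.45,0,0,0],[6.22,-12.28,-1.45,0,0,0]]])

```text
clock: 1.1
position: [406.8, -88.6, 257.6]
orientation: [[1.0, 0.03, 0.0], [0.03, -1.0, -0.0], [0.0, 0.0, -1.0]]
wrist_force: [1.3, -1.3, -0.1]
width: 46.8
grasp_force: 0.0
```

```bash
python3 - <<'E'
from go import *
go([477,60,275],frame([1,.03,0],[0,0,-1]))
E
```

```text
units [2.49, -4.88, -0.58] [0.0, -0.0, -0.0] rows 3.3 clock 1.1
```

Request:
carry_out(moves=[[[2.49,-4.88,-0.58,0,0,0],[2.49,-4.88,-0.58,0,0,0],[2.49,-4.88,-0.58,0,0,0],[2.49,-4.88,-0.58,0,0,0],[2.49,-4.88,-0.58,0,0,0]]])

```text
clock: 1.6
position: [477.4, 59.7, 274.4]
orientation: [[0.999, 0.034, -0.001], [0.034, -0.999, 0.0], [-0.001, -0.0, -1.0]]
wrist_force: [-0.2, -0.3, -0.6]
width: 47.0
grasp_force: 0.0
```

```bash
python3 - <<'E'
from go import *
go([477,60,275],frame([1,.03,0],[0,0,-1]))
c=cam('wrist');cv2.imwrite('pics/w1.png',c['pixels'])
P=cloud(c);m=(P[...,2]>185)&(P[...,2]<222)
k,l,st,ce=cv2.connectedComponentsWithStats(m.astype(np.uint8))
for i in range(1,k):
    if st[i,4]>30:q=P[l==i];print(st[i],ce[i],np.median(q,0).round(1),q.max(0).round(1),q.min(0).round(1))
m=(P[...,2]>150)&(P[...,2]<166)
k,l,st,ce=cv2.connectedComponentsWithStats(m.astype(np.uint8))
for i in range(1,k):
    if st[i,4]>200:q=P[l==i];print('door',st[i],cv2.minAreaRect(q[:,:2].astype(np.float32)))
E
```

```text
units [-0.01, -0.01, -0.02] [-0.0, 0.01, 0.05] rows 0.0 clock 1.6
[311 185  18  28 432] [319.58333333 198.6087963 ] [480.7  60.9 213.7] [484.4  67.8 216.2] [470.9  54.3 185.6]
door [  24  172  304   50 4517] ((458.42657470703125, 193.2513885498047), (45.45579528808594, 278.5412292480469), 1.5403597354888916)
door [334 172  18  19 315] ((478.5030517578125, 40.169410705566406), (15.614577293395996, 15.73503303527832), 2.381113290786743)
```

View pics/w1.png

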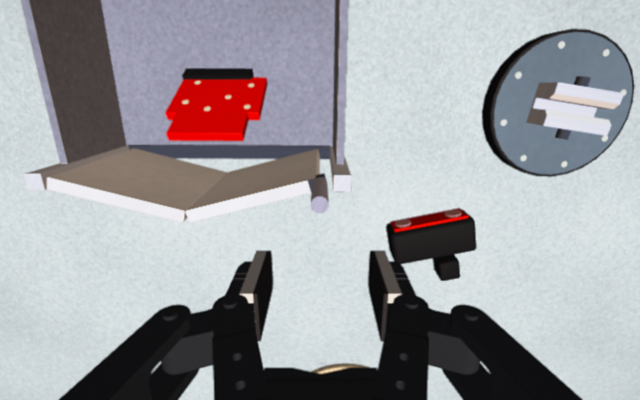

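The wrist view shows the post top at (320,203) between the open fingers. The right jamb is at (342,182) and the left one at (36,180). I measured the post at (478,61) and the hinge near (471,312).

Request:
carry_out(moves=[[[0.02,-0.04,1.7,0,0,0],[0.02,-0.04,3.4,0,0,0],[0.02,-0.04,3.4,0,0,0]]])

```text
clock: 1.95
position: [470.1, 57.4, 166.7]
orientation: [[0.999, 0.028, -0.016], [0.028, -1.0, -0.001], [-0.017, 0.0, -1.0]]
wrist_force: [-1.0, -0.4, -0.2]
width: 46.7
grasp_force: 0.0
```

Request:
carry_out(moves=[[[0,0,0,0,0,0],[0,0,0,0,0,0],[0,0,0,0,0,0],[0,0,0,0,0,0]]], claw=-1, newtons=20)

```text
clock: 2.35
position: [479.8, 58.7, 175.6]
orientation: [[1.0, 0.03, 0.006], [0.03, -1.0, -0.001], [0.006, 0.001, -1.0]]
wrist_force: [1.0, -1.0, 6.1]
width: 12.7
grasp_force: 20.4
```

Request:
carry_out(moves=[[[0,-0.7,0,0,0,0],[0,-1.4,0,0,0,0],[0,-2.1,0,0,0,0],[0,-2.8,0,0,0,0],[0,-3.5,0,0,0,0]]])

```text
clock: 2.85
position: [476.9, 164.8, 175.5]
orientation: [[1.0, 0.031, 0.007], [0.031, -1.0, -0.0], [0.007, 0.0, -1.0]]
wrist_force: [0.7, -2.0, 6.6]
width: 12.7
grasp_force: 20.7
```

Request:
carry_out(moves=[[[0,-0.7,0,0,0,0],[0,-1.4,0,0,0,0],[0,-2.1,0,0,0,0],[0,-2.8,0,0,0,0],[0,-3.2,0,0,0,0]]])

```text
clock: 3.35
position: [472.5, 262.0, 175.3]
orientation: [[0.999, 0.032, 0.004], [0.032, -0.999, 0.002], [0.004, -0.001, -1.0]]
wrist_force: [-0.3, -1.5, 5.3]
width: 12.6
grasp_force: 20.9
```

Request:
carry_out(moves=[[[0,-0.3,0,0,0,0],[0,-0.6,0,0,0,0],[0,-0.8,0,0,0,0],[0,-0.8,0,0,0,0]]])

```text
clock: 3.75
position: [471.6, 285.5, 175.3]
orientation: [[1.0, 0.031, 0.003], [0.031, -1.0, 0.002], [0.003, -0.002, -1.0]]
wrist_force: [-0.5, 0.2, 6.7]
width: 12.8
grasp_force: 20.9
```

Request:
carry_out(moves=[[[0,-0.1,0,0,0,0],[0,-0.2,0,0,0,0],[0,-0.2,0,0,0,0]]])

```text
clock: 4.05
position: [471.6, 288.3, 175.2]
orientation: [[1.0, 0.031, 0.003], [0.031, -0.999, -0.004], [0.003, 0.004, -1.0]]
wrist_force: [-0.8, -6.2, 7.5]
width: 12.5
grasp_force: 21.0
```

Request:
carry_out(moves=[[[0,0.1,0,0,0,0],[0,0.1,0,0,0,0],[0,0.1,0,0,0,0],[0,0.1,0,0,0,0]]], claw=0)

```text
clock: 4.45
position: [470.6, 287.3, 172.8]
orientation: [[1.0, 0.03, -0.0], [0.03, -1.0, 0.0], [-0.0, -0.0, -1.0]]
wrist_force: [-0.2, 0.2, -0.8]
width: 42.6
grasp_force: 0.0
```

Request:
carry_out(moves=[[[0,0,-1,0,0,0],[0,0,-2.5,0,0,0],[0,0,-3.5,0,0,0],[0,0,-3.5,0,0,0]]])

```text
clock: 4.85
position: [473.1, 288.4, 282.8]
orientation: [[1.0, 0.03, 0.009], [0.03, -1.0, 0.004], [0.009, -0.004, -1.0]]
wrist_force: [0.0, 0.2, 1.2]
width: 42.7
grasp_force: 0.0
```

```bash
cat > v.py <<'E'
from go import *
a=[]
for n in('side','scene'):
    c=cam(n);P=cloud(c);px=c['pixels'].astype(int);b,g,r=px[...,0],px[...,1],px[...,2];cv2.imwrite(f'pics/{n}_v.png',c['pixels'])
    hi=(P[...,0]>420)&(P[...,0]<560)&(P[...,1]>240)&(P[...,1]<350)&(P[...,2]>185)&(P[...,2]<217);q=P[hi];print(n,'post',len(q),np.median(q,0) if len(q) else 0)
    m=(r>120)&(g<70)&(b<70)&(P[...,0]>480)&(P[...,1]>80);q=P[m]
    t=q[(q[:,2]>112)];print(n,len(q),'top',t.mean(0).round(1),np.percentile(t[:,1],[1,99]).round(1))
    if n=='scene':
        A=np.c_[q[:,:2],np.ones(len(q))]
        u,s,vt=np.linalg.svd(q-np.median(q,0),full_matrices=False);print(vt[2])
        for lo,h in((30,60),(60,84),(88,105),(105,120)):
            k=q[(q[:,2]>lo)&(q[:,2]<h)];print(lo,len(k),np.median(k,0).round(1),np.percentile(k[:,1],[2,98]).round(1))
        hull=cv2.convexHull(np.argwhere(m)[:,::-1].astype(np.int32));rc=cv2.minAreaRect(hull);print(rc)
E
python3 v.py
```

```text
side post 187 [470.88649761 292.78320905 205.34069158]
side 176 top [511.8 169.8 116.4] [140.  197.7]
scene post 76 [475.16720901 286.24921658 203.25936662]
scene 1352 top [521.5 174.9 116.2] [139.  212.1]
[0.8595632  0.022588   0.51053001]
30 239 [551.8 155.1  53.8] [128.6 221.6]
60 478 [541.4 176.2  72. ] [129.1 223. ]
88 281 [527.3 177.8  96. ] [138.3 212.8]
105 242 [518.3 174.  112. ] [139.9 210.4]
((399.0705871582031, 213.58233642578125), (43.18013000488281, 46.24799346923828), 4.39870548248291)
```

```bash
cat >> go.py <<'E'
y=np.radians(1.6);a=np.array([-.5*np.cos(y),-.5*np.sin(y),.866]);RV=frame([-np.sin(y),np.cos(y),0],-a);T=np.array([510.5,176.5,117.3])
E
python3 - <<'E'
from go import *
go(T+150*a,RV)
E
```

```text
units [-1.29, 3.72, 1.03] [-4.7, 4.68, -17.53] rows 10.9 clock 4.95
```

Request:
carry_out(moves=[[[-1.29,3.72,1.03,-4.7,4.68,-17.53],[-1.29,3.72,1.03,-4.7,4.68,-17.53],[-1.29,3.72,1.03,-4.7,4.68,-17.53],[-1.29,3.72,1.03,-4.7,4.68,-17.53],[-1.29,3.72,1.03,-4.7,4.68,-17.53]]])

```text
clock: 5.45
position: [433.8, 173.3, 244.8]
orientation: [[0.726, 0.647, 0.235], [0.68, -0.726, -0.103], [0.104, 0.234, -0.967]]
wrist_force: [-0.7, -0.5, 0.2]
width: 42.8
grasp_force: 0.0
```

```bash
python3 - <<'E'
from go import *
go(T+150*a,RV)
E
```

```text
units [0.08, 0.03, -0.07] [-2.57, 2.57, -9.42] rows 5.9 clock 5.45
```

Request:
carry_out(moves=[[[0.08,0.03,-0.07,-2.57,2.57,-9.42],[0.08,0.03,-0.07,-2.57,2.57,-9.42],[0.08,0.03,-0.07,-2.57,2.57,-9.42],[0.08,0.03,-0.07,-2.57,2.57,-9.42],[0.08,0.03,-0.07,-2.57,2.57,-9.42]]])

```text
clock: 5.95
position: [435.6, 175.4, 247.0]
orientation: [[0.093, 0.878, 0.47], [0.995, -0.097, -0.017], [0.03, 0.469, -0.883]]
wrist_force: [0.3, -0.3, 0.5]
width: 42.5
grasp_force: 0.0
```

Request:
carry_out(moves=[[[0,0,0,0,0,0]]])

```text
clock: 6.05
position: [433.9, 174.1, 246.3]
orientation: [[0.101, 0.879, 0.467], [0.994, -0.104, -0.019], [0.032, 0.466, -0.884]]
wrist_force: [-0.1, -1.0, -0.7]
width: 42.8
grasp_force: 0.0
```

```bash
python3 - <<'E'
from go import *
go(T+150*a,RV)
E
```

```text
units [0.02, 0.06, -0.0] [-0.42, 0.4, -1.47] rows 0.9 clock 6.05
```

Request:
carry_out(moves=[[[0.02,0.06,0,-0.42,0.4,-1.47],[0.02,0.06,0,-0.42,0.4,-1.47],[0.02,0.06,0,-0.42,0.4,-1.47]]])

```text
clock: 6.35
position: [438.7, 175.7, 249.7]
orientation: [[-0.024, 0.864, 0.503], [1.0, 0.02, 0.015], [0.003, 0.503, -0.864]]
wrist_force: [0.8, 0.5, 0.2]
width: 42.5
grasp_force: 0.0
```

```bash
python3 - <<'E'
from go import *
go(T+150*a,RV)
c=cam('wrist');cv2.imwrite('pics/w2.png',c['pixels']);P=cloud(c)
px=c['pixels'].astype(int);b,g,r=px[...,0],px[...,1],px[...,2]
m=(r>110)&(g<60)&(b<60)&(P[...,1]>90)&(P[...,0]>450);k,l,st,ce=cv2.connectedComponentsWithStats(m.astype(np.uint8))
for i in range(1,k):
    if st[i,4]>100:
        q=P[l==i];V=(q-T)@np.c_[RV[:,1],RV[:,0],a];print(st[i],np.percentile(V,[2,50,98],axis=0).round(1).tolist())
        for h in(-5,-15,-25,-35,-50,-65):
            k=V[abs(V[:,2]-h)<4]
            if len(k)>20:print(h,len(k),np.percentile(k[:,0],[5,50,95]).round(1),np.percentile(k[:,1],[1,50,99]).round(1),'lat mid',(k[:,1].min()+k[:,1].max())/2)
E
```

```text
units [-0.04, -0.13, 0.02] [0.04, -0.01, -0.05] rows 0.1 clock 6.35
[309 121  12  89 862] [[-8.6, -33.4, -109.4], [-1.8, 12.2, -0.1], [4.3, 48.9, 1.7]]
-5 45 [-6.3 -3.7  2.1] [-34.2   3.7  38.9] lat mid 1.363578662902519
-35 111 [-5.4 -1.1  3.2] [39.1 45.5 50.8] lat mid 44.72111035033413
```

View pics/w2.png

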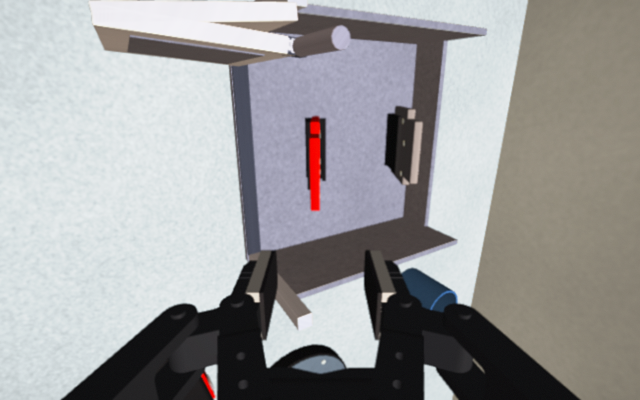

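The wrist view looks down along the vane's axis. The red vane is edge-on from (315,118) to (315,210), and the door is folded at the left jamb with the post at (341,38). The vane is about 1.8 mm towards the robot and 1.5 mm to the left of my estimate.

```bash
sed -i 's/T=np.array.*/T=np.array([509,178,116.8])/' go.py; python3 - <<'E'
from go import *
go(T+15*a,RV);go(T-40*a,RV)
E
```

```text
units [-0.0, -0.22, 4.51] [0.05, -0.01, -0.04] rows 2.7 clock 6.4
units [-0.01, -0.23, 6.34] [0.05, -0.01, -0.04] rows 3.8 clock 6.4
```

Request:
carry_out(moves=[[[0,-0.22,1.5,0.05,0,0],[0,-0.22,3,0.05,0,0],[0,-0.22,4.2,0.05,0,0],[0,-0.22,4.5,0.05,0,0],[0,-0.22,4.5,0.05,0,0]]])

```text
clock: 6.9
position: [501.3, 177.8, 128.9]
orientation: [[-0.027, 0.867, 0.498], [1.0, 0.023, 0.014], [0.001, 0.498, -0.867]]
wrist_force: [0.1, -1.1, 0.8]
width: 42.9
grasp_force: 0.0
```

```bash
python3 - <<'E'
from go import *
go(T-40*a,RV)
c=cam('wrist');cv2.imwrite('pics/w3.png',c['pixels']);P=cloud(c)
px=c['pixels'].astype(int);b,g,r=px[...,0],px[...,1],px[...,2]
m=(r>110)&(g<60)&(b<60)&(P[...,1]>90)&(P[...,0]>450);q=P[m];V=(q-T)@np.c_[RV[:,1],RV[:,0],a]
k=V[V[:,2]>-4];print(len(k),np.percentile(k,[2,50,98],axis=0).round(1).tolist())
E
```

```text
units [-0.0, 0.02, 1.81] [-0.03, -0.01, -0.01] rows 1.1 clock 6.9
1743 [[-4.7, -35.8, -1.5], [0.0, 5.6, -0.1], [4.7, 36.6, 1.2]]
```

View pics/w3.png

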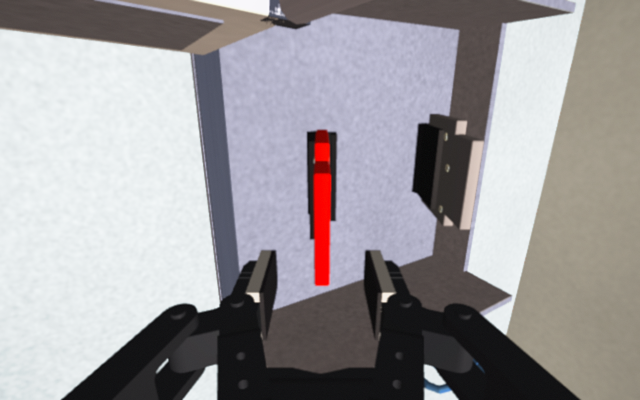

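The vane's top edge runs from (322,170) to (322,284), centred between the fingers with the thickness offset at 0.0 mm and the sideways offset at 0.4 mm.

Request:
carry_out(moves=[[[0,0.02,0.7,0,0,0],[0,0.02,1.4,0,0,0],[0,0.02,1.8,0,0,0],[0,0.02,1.8,0,0,0],[0,0.02,1.8,0,0,0]]])

```text
clock: 7.45
position: [529.1, 179.0, 85.2]
orientation: [[-0.029, 0.864, 0.502], [1.0, 0.024, 0.016], [0.002, 0.502, -0.865]]
wrist_force: [1.2, -0.0, 0.0]
width: 42.3
grasp_force: 0.0
```

Request:
carry_out(moves=[[[0,0,0,0,0,0],[0,0,0,0,0,0],[0,0,0,0,0,0],[0,0,0,0,0,0],[0,0,0,0,0,0]]], claw=-1, newtons=50)

```text
clock: 7.95
position: [528.5, 178.9, 85.0]
orientation: [[-0.029, 0.864, 0.502], [1.0, 0.024, 0.016], [0.002, 0.502, -0.865]]
wrist_force: [-3.4, 0.7, 4.5]
width: 8.6
grasp_force: 49.5
```

Request:
carry_out(moves=[[[0,0,-0.3,0,0,0],[0,0,-0.8,0,0,0],[0,0,-1.5,0,0,0],[0,0,-2.3,0,0,0],[0,0,-3,0,0,0]]])

```text
clock: 8.45
position: [482.4, 177.2, 162.8]
orientation: [[-0.029, 0.865, 0.5], [1.0, 0.024, 0.016], [0.002, 0.5, -0.866]]
wrist_force: [-0.3, -0.2, -1.4]
width: 8.5
grasp_force: 49.1
```

```bash
cat >> go.py <<'E'
th=np.radians(84.2);RS=frame([np.cos(th),np.sin(th),0],[0,0,-1]);S=np.array([549.5,-239.5,0.])
E
python3 - <<'E'
from go import *
go([470,177,300],RS)
E
```

```text
units [0.01, 1.93, -4.16] [6.0, -0.41, 1.45] rows 3.6 clock 8.45
```

Request:
carry_out(moves=[[[0.01,1.93,-4.16,6,-0.41,1.45],[0.01,1.93,-4.16,6,-0.41,1.45],[0.01,1.93,-4.16,6,-0.41,1.45],[0.01,1.93,-4.16,6,-0.41,1.45],[0.01,1.93,-4.16,6,-0.41,1.45]]])

```text
clock: 8.95
position: [473.2, 178.3, 304.9]
orientation: [[0.1, 0.995, 0.007], [0.995, -0.1, 0.004], [0.004, 0.006, -1.0]]
wrist_force: [-0.3, -0.0, -1.7]
width: 8.9
grasp_force: 49.2
```

```bash
python3 - <<'E'
from go import *
go([S[0],S[1],200],RS)
E
```

```text
units [-13.62, 3.9, 3.46] [0.07, -0.05, 0.01] rows 8.7 clock 8.95
```

Request:
carry_out(moves=[[[-13.62,3.9,3.46,0,0,0],[-13.62,3.9,3.46,0,0,0],[-13.62,3.9,3.46,0,0,0],[-13.62,3.9,3.46,0,0,0],[-13.62,3.9,3.46,0,0,0]]])

```text
clock: 9.45
position: [513.9, -63.2, 239.7]
orientation: [[0.1, 0.995, 0.001], [0.995, -0.1, 0.001], [0.001, 0.001, -1.0]]
wrist_force: [0.4, 0.0, -0.6]
width: 8.2
grasp_force: 49.2
```

```bash
python3 - <<'E'
from go import *
go([S[0],S[1],200],RS)
E
```

```text
units [-5.73, 1.76, 1.32] [0.01, -0.01, 0.01] rows 3.7 clock 9.45
```

Request:
carry_out(moves=[[[-5.73,1.76,1.32,0,0,0],[-5.73,1.76,1.32,0,0,0],[-5.73,1.76,1.32,0,0,0],[-5.73,1.76,1.32,0,0,0],[-5.73,1.76,1.32,0,0,0]]])

```text
clock: 9.95
position: [549.4, -242.5, 198.5]
orientation: [[0.105, 0.995, -0.001], [0.995, -0.105, -0.001], [-0.001, -0.001, -1.0]]
wrist_force: [-0.3, 0.7, -2.0]
width: 8.6
grasp_force: 49.2
```

Request:
carry_out(moves=[[[0,0,0,0,0,0],[0,0,0,0,0,0]]])

```text
clock: 10.15
position: [549.2, -237.1, 200.6]
orientation: [[0.1, 0.995, 0.001], [0.995, -0.1, 0.001], [0.001, 0.001, -1.0]]
wrist_force: [-0.5, 0.7, -1.2]
width: 8.2
grasp_force: 49.2
```

```bash
python3 - <<'E'
from go import *
go([S[0],S[1],200],RS)
ims=[]
for n in('scene','side','wrist'):
    c=cam(n);np.savez(f'{n}4.npz',**c)
    if n=='scene': ims.append(cv2.resize(c['pixels'][120:260,150:310],None,fx=2.5,fy=2.5))
    if n=='side': ims.append(cv2.resize(c['pixels'][110:250,310:470],None,fx=2.5,fy=2.5))
    if n=='wrist': w=cv2.resize(c['pixels'],(400,250))
cv2.imwrite('pics/p4.png',np.vstack([np.hstack(ims),np.hstack([w,w*0])]))
E
```

```text
units [-0.08, 0.02, 0.02] [0.01, -0.01, 0.01] rows 0.1 clock 10.15
```

View pics/p4.png

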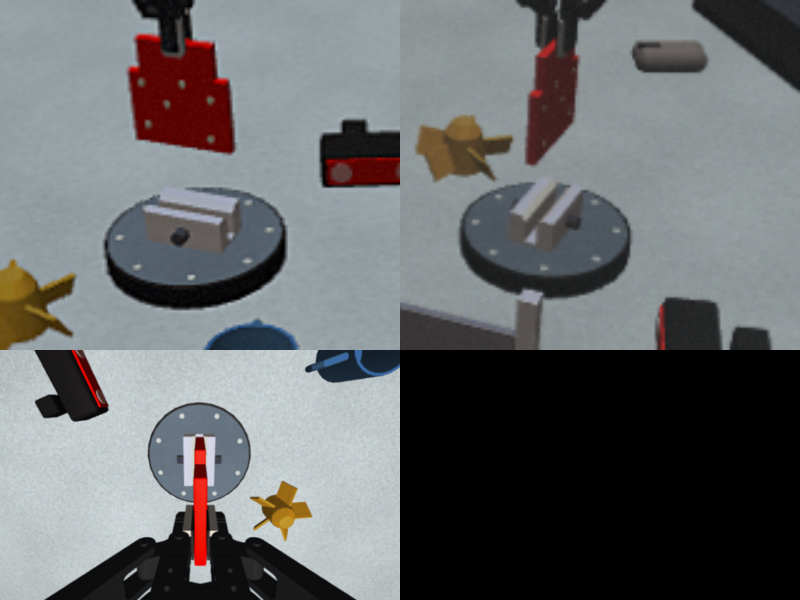

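The held vane hangs upright over the holder: in the wrist crop it is in line with the slot, with the turntable centred near (199,452).

```bash
cat > m4.py <<'E'
from go import *
L=lambda n:{k:(v if v.ndim else float(v)) for k,v in np.load(n).items()}
X=np.array([np.sin(th),-np.cos(th)]);Y=np.array([np.cos(th),np.sin(th)])
def rel(p):d=np.asarray(p)[...,:2]-S[:2];return np.stack([d@X,d@Y],-1)
for n in('wrist','scene','side'):
    c=L(n+'4.npz');P=cloud(c);px=c['pixels'].astype(int);b,g,r=px[...,0],px[...,1],px[...,2];print('==',n)
    near=np.linalg.norm(P[...,:2]-S[:2],axis=-1)<110
    d=near&(P[...,2]>15)&(P[...,2]<35)&(r<130)
    hull=cv2.convexHull(np.argwhere(d)[:,::-1].astype(np.int32))[:,0]
    if n=='wrist':
        w=plane(c,hull,25);rr=rel(w);A=np.c_[2*rr,np.ones(len(rr))];s=np.linalg.lstsq(A,(rr**2).sum(1),rcond=None)[0];print('disc centre',s[:2].round(1),'R',np.sqrt(s[2]+s[:2]@s[:2]).round(1))
    j=near&(P[...,2]>54)&(P[...,2]<66)&(r>130)&(abs(r-b)<45)
    k,l,st,ce=cv2.connectedComponentsWithStats(j.astype(np.uint8))
    for i in range(1,k):
        if st[i,4]>25:
            uv=np.argwhere(l==i)[:,::-1];rr=rel(plane(c,uv,60));rc=cv2.minAreaRect(rr.astype(np.float32));print('jaw',st[i,4],np.percentile(rr,[1,99],axis=0).round(1).tolist(),[np.round(v,1) for v in rc])
    m=near&(r>100)&(g<70)&(b<70)&(P[...,2]>110);q=P[m];rr=np.c_[rel(q),q[:,2]]
    print('vane n',len(rr),'z',np.percentile(rr[:,2],[1,99]).round(1))
    for lo,h in((128,150),(150,175),(175,200),(210,245)):
        k=rr[(rr[:,2]>lo)&(rr[:,2]<h)]
        if len(k)>20:print(lo,len(k),'x',np.percentile(k[:,0],[2,50,98]).round(1),'y',np.percentile(k[:,1],[1,99]).round(1),'slope',np.polyfit(k[:,1],k[:,0],1)[0].round(3))
E
python3 m4.py
```

```text
== wrist
disc centre [-2.3  0.7] R 88.7
jaw 1289 [[-26.0, -38.4], [-9.3, 40.6]] [array([-17.3,   1.1]), array([79.2, 17.9]), np.float64(89.8)]
jaw 1061 [[6.8, -37.7], [22.0, 40.7]] [array([14.4,  1.2]), array([16.9, 79.5]), np.float64(1.5)]
vane n 3307 z [201.7 245.5]
210 2835 x [-5.1 -0.7  4. ] y [-34.5  39. ] slope -0.004
== scene
jaw 181 [[-26.8, -41.6], [-1.2, 38.8]] [array([-13.9,  -0.9]), array([82.5, 26.1]), np.float64(89.3)]
jaw 90 [[9.5, -41.4], [21.1, 37.3]] [array([15.4, -1.9]), array([79.4, 11.8]), np.float64(90.0)]
vane n 74 z [141.6 241.3]
210 51 x [-5.3  2.6  6.4] y [-36.6  37.6] slope 0.007
== side
jaw 115 [[4.0, -38.1], [22.6, 40.2]] [array([13.2,  2.9]), array([19.5, 83.2]), np.float64(0.9)]
jaw 84 [[-23.8, -36.5], [-11.3, 39.6]] [array([-17.6,   1.4]), array([77.7, 12.6]), np.float64(89.6)]
vane n 36 z [200.7 239.1]
210 23 x [-3.1  1.1  4.8] y [ 4.  37.7] slope -0.063
```

```bash
sed -i 's/S=np.array.*/S=np.array([548.0,-238.4,0.])/' go.py; python3 - <<'E'
from go import *
go([S[0],S[1],142],RS)
E
```

```text
units [-0.05, -0.05, 1.96] [0.02, 0.0, 0.02] rows 1.2 clock 10.3
```

Request:
carry_out(moves=[[[-0.05,-0.05,0.8,0.02,0,0.02],[-0.05,-0.05,1.6,0.02,0,0.02],[-0.05,-0.05,1.96,0.02,0,0.02],[-0.05,-0.05,1.96,0.02,0,0.02],[-0.05,-0.05,1.96,0.02,0,0.02]]])

```text
clock: 10.8
position: [548.5, -239.5, 142.2]
orientation: [[0.102, 0.995, -0.0], [0.995, -0.102, -0.001], [-0.001, -0.0, -1.0]]
wrist_force: [0.3, 0.5, -1.6]
width: 8.5
grasp_force: 49.2
```

```bash
python3 - <<'E'
from go import *
go([S[0],S[1],142],RS)
for n in('wrist','scene','side'):
    c=cam(n);np.savez(f'{n}4.npz',**c);cv2.imwrite(f'pics/{n}5.png',c['pixels'])
E
sed -i 's/P\[...,2\]>110/P[...,2]>65/; s/(128,150),(150,175),(175,200),(210,245)/(72,90),(90,120),(120,143),(143,185)/' m4.py; python3 m4.py
```

```text
units [0.04, -0.02, 0.01] [-0.0, 0.01, -0.01] rows 0.0 clock 10.8
== wrist
disc centre [-0.8 -0.2] R 88.7
jaw 1908 [[-24.5, -38.4], [-7.7, 39.6]] [array([-16. ,   0.5]), array([79.9, 17.8]), np.float64(89.5)]
jaw 1766 [[7.9, -39.4], [23.5, 39.6]] [array([15.9,  0.1]), array([16.9, 81.1]), np.float64(1.7)]
vane n 3299 z [143.1 187.3]
120 24 x [-4.3  0.7  4.4] y [38.4 47.4] slope -0.25
143 3223 x [-4.2  0.2  4.7] y [-38.2  46.6] slope -0.003
== scene
jaw 75 [[-10.9, -37.0], [0.8, 39.0]] [array([-4.9,  0.3]), array([11.8, 78.2]), np.float64(0.3)]
jaw 90 [[11.1, -42.3], [22.7, 36.4]] [array([17. , -2.9]), array([79.4, 11.8]), np.float64(90.0)]
vane n 80 z [ 71.9 184.8]
143 73 x [-2.7  4.3  8.4] y [-51.   45.1] slope -0.006
== side
jaw 86 [[-22.2, -37.4], [-9.6, 38.7]] [array([-16. ,   0.4]), array([77.7, 12.8]), np.float64(89.6)]
vane n 42 z [142.9 181.7]
143 41 x [-2.4  2.2  6.7] y [-49.8  46.4] slope 0.018
```

View pics/wrist5.png

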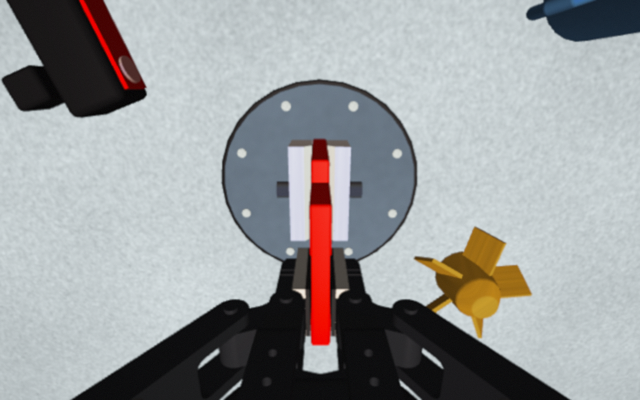

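Seen from above, the vane is in line with the slot: the jaws span (290–350, 143–240) with the vane centred on them at x=320. It is within 0.5 mm across, so I am lowering.

Request:
carry_out(moves=[[[0.03,0,0.3,0,0,0],[0.03,0,0.5,0,0,0],[0.03,0,0.7,0,0,0],[0.03,0,0.85,0,0,0],[0.03,0,0.85,0,0,0]]])

```text
clock: 11.45
position: [547.3, -238.4, 114.7]
orientation: [[0.103, 0.995, -0.003], [0.995, -0.103, 0.001], [0.001, -0.003, -1.0]]
wrist_force: [-0.1, 0.7, -1.1]
width: 8.2
grasp_force: 49.2
```

Request:
carry_out(moves=[[[0,0,0.15,0,0,0],[0,0,0.25,0,0,0],[0,0,0.33,0,0,0],[0,0,0.33,0,0,0],[0,0,0.33,0,0,0]]])

```text
clock: 11.95
position: [548.0, -238.8, 105.9]
orientation: [[0.103, 0.995, -0.001], [0.995, -0.103, 0.0], [-0.0, -0.001, -1.0]]
wrist_force: [0.1, -0.3, -2.3]
width: 8.3
grasp_force: 49.2
```

Request:
carry_out(moves=[[[0,0,0.04,0,0,0],[0,0,0.08,0,0,0],[0,0,0.12,0,0,0],[0,0,0.12,0,0,0],[0,0,0.12,0,0,0]]])

```text
clock: 12.45
position: [548.0, -238.8, 102.4]
orientation: [[0.103, 0.995, -0.001], [0.995, -0.103, -0.0], [-0.0, -0.001, -1.0]]
wrist_force: [0.5, -0.6, 0.5]
width: 8.5
grasp_force: 49.3
```

Request:
carry_out(moves=[[[0,0,0.03,0,0,0],[0,0,0.06,0,0,0],[0,0,0.06,0,0,0],[0,0,0.06,0,0,0]]])

```text
clock: 12.85
position: [548.6, -239.1, 102.3]
orientation: [[0.103, 0.995, 0.001], [0.995, -0.103, -0.001], [-0.001, 0.001, -1.0]]
wrist_force: [-0.9, 0.4, 6.8]
width: 8.4
grasp_force: 50.3
```

```bash
python3 - <<'E'
from go import *
for n in('wrist','scene','side'):
    c=cam(n);np.savez(f'{n}4.npz',**c);cv2.imwrite(f'pics/{n}6.png',c['pixels'])
E
sed -i 's/(72,90),(90,120),(120,143),(143,185)/(45,75),(75,101),(108,130),(130,150)/;s/>65)/>40)/' m4.py; python3 m4.py
```

```text
== wrist
disc centre [-0.9 -0.2] R 88.7
jaw 2414 [[-24.5, -32.2], [-7.2, 39.8]] [array([-15.8,   2.9]), array([75.2, 17.7]), np.float64(89.8)]
jaw 2172 [[7.0, -32.3], [23.4, 39.1]] [array([15.9,  3.3]), array([17. , 74.9]), np.float64(1.9)]
vane n 3296 z [103.4 148.1]
130 2833 x [-4.1  0.3  4.7] y [-37.9  35.8] slope -0.001
== scene
jaw 88 [[11.1, -42.3], [22.7, 36.4]] [array([17. , -2.9]), array([79.4, 11.8]), np.float64(90.0)]
vane n 86 z [ 54.1 144.1]
130 53 x [-1.6  3.7  8.6] y [-37.9  34.3] slope -0.02
== side
jaw 86 [[-22.2, -37.4], [-9.6, 38.7]] [array([-16. ,   0.4]), array([77.7, 12.8]), np.float64(89.6)]
vane n 45 z [101.8 140.8]
130 27 x [-2.7  2.4  6.5] y [-0.7 37.2] slope -0.092
```

Request:
carry_out(moves=[[[0,0,-0.05,0,0,0],[0,0,-0.05,0,0,0],[0,0,-0.05,0,0,0],[0,0,-0.05,0,0,0],[0,0,-0.05,0,0,0]]], claw=-0.1)

```text
clock: 13.5
position: [547.8, -238.7, 101.7]
orientation: [[0.103, 0.995, -0.002], [0.995, -0.103, 0.0], [0.0, -0.002, -1.0]]
wrist_force: [-0.6, 0.2, -0.5]
width: 38.3
grasp_force: 0.0
```

Request:
carry_out(moves=[[[0,0,-0.5,0,0,0],[0,0,-1.5,0,0,0],[0,0,-3,0,0,0],[0,0,-4.5,0,0,0],[0,0,-5,0,0,0]]])

```text
clock: 14.0
position: [550.2, -239.9, 257.4]
orientation: [[0.102, 0.995, 0.006], [0.995, -0.102, -0.004], [-0.004, 0.007, -1.0]]
wrist_force: [0.2, -0.4, 0.9]
width: 38.3
grasp_force: 0.0
```

Request:
carry_out(moves=[[[-1,-2,0,0,0,0],[-2,-3.5,0,0,0,0],[-2,-4,0,0,0,0],[-2,-4,0,0,0,0]]])

```text
clock: 14.4
position: [418.6, -286.6, 252.5]
orientation: [[0.106, 0.994, -0.004], [0.994, -0.106, -0.0], [-0.001, -0.004, -1.0]]
wrist_force: [1.3, -0.0, 0.3]
width: 38.5
grasp_force: 0.0
```

```bash
python3 - <<'E'
from go import *
I=[]
for n,(x,y) in dict(scene=(150,120),side=(240,100)).items():
    c=cam(n);np.savez(f'{n}4.npz',**c);I.append(cv2.resize(c['pixels'],(400,250)));I.append(cv2.resize(c['pixels'][y:y+140,x:x+160],(400,350)))
cv2.imwrite('pics/f.png',np.hstack([np.vstack(I[:2]),np.vstack(I[2:])]))
E
sed -i "s/('wrist','scene','side')/('scene','side')/;s/r>100/r>70/" m4.py; python3 m4.py
```

```text
== scene
jaw 89 [[11.1, -42.3], [22.7, 36.4]] [array([17. , -2.9]), array([79.4, 11.8]), np.float64(90.0)]
vane n 1296 z [ 49.4 515.1]
45 269 x [-0.9  4.6  9.4] y [-52.4  46.7] slope -0.009
75 326 x [0.8 4.7 8.5] y [-51.8  45.8] slope -0.009
108 230 x [0.8 4.7 7.8] y [-40.8  34.4] slope -0.012
130 158 x [-2.5  4.1  7.8] y [-39.3  33.4] slope -0.012
== side
jaw 85 [[-22.2, -37.4], [-9.6, 38.7]] [array([-16. ,   0.4]), array([77.7, 12.6]), np.float64(89.6)]
vane n 239 z [ 40.5 487.1]
45 59 x [-22.8  -1.6   6.4] y [-52.5  49. ] slope 0.157
75 37 x [-3.4  0.8  5.8] y [-53.   49.9] slope 0.045
108 28 x [-3.3  1.2  5. ] y [-39.   38.5] slope 0.046
130 73 x [-3.3  0.2  5.9] y [-39.   35.8] slope 0.006
```

View pics/f.png

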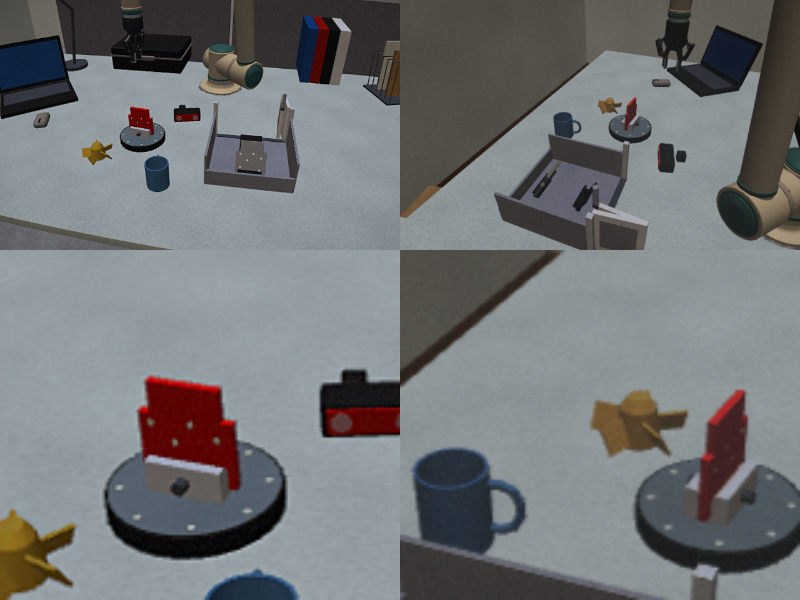

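The red vane stands upright and centred in the holder: in the scene view, the vane and jaw mid-points both lie at -3 mm along the slot. The door is folded at the left jamb, and the scene and side views show nothing else disturbed.

```bash
python3 -c "
from cell import bot
print(bot.finish_job())"
```

```text
the job is handed in; nothing more can be done
None
```

The job is handed in: the door is folded at the left jamb, and the red vane stands upright, home and centred in the turntable slot. The final views show the grey vane, scanner, mug and impeller where they were.

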